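Unlock the metal-stock drawer and pull it open

ROBOT

A 6-joint arm with a two-finger parallel gripper is mounted at the origin on the work surface. World frame = base frame: x ahead of the robot, y to its left, z up, the work surface at z = 0. Lengths are in mm, angles in rad, forces in N, time in s.
With the tool pointing down it reaches from about 350 to 875 mm from the base axis. Payload 4.2 kg.
Tool frame: the origin (TCP) lies at the very end of the fingers, on their centre line; the grasp point (between the pads) lies 19 mm behind it (arm.grip_point_offset is the distance from the TCP to the grasp point, in mm); z points along the fingers, y is the direction in which the jaws open and shut (so a half turn about z gives the same grasp; the last joint's range is limited). The gripper opens to 85 mm and grips with 20 to 120 N. Pads are 22 mm wide; open, the fingers measure 114 mm over their backs; the gripper's body (76 mm by 85 mm) begins 54 mm behind the grasp point. The pads swing forward as they close: fully open they stand 13 mm farther back than shut.
Start: joints at [1.417, 0.385, 0.008, 0, -1.194, -0.259], TCP at [250.701, 572.493, 231.312] pointing down, gripper open.
Joint ranges: [-3.14, 3.14], [-1.21, 2.06], [-1.07, 1.41], [-3.16, 2.05], [-2.99, -0.16], [-3.1, 3.1]. Speed limits (rad/s): [2.79, 2.79, 3.14, 3.14, 3.14, 3.14].

INTERFACE

Orientations are given as a unit quaternion [x, y, z, w].
In Python, from bench import arm gives the robot as it stands.
- The arm moves only by the tool drive_tool, never from a script. Its argument "steps" is a list of rows, each a list of 5 numbers: the shift along the tool's x, y, z in m, then the turn about the tool's z in degrees, then the finger opening in m, from 0 to 0.0854. A call has 1 to 20 rows; each row shifts and turns the commanded pose from where the row before left it, along the tool's axes as they then stand; what a row does not reach is not made up. A row lasts 1/10 s, in which the tool goes at most 50 mm and 8.59 degrees, less where a joint would pass 70% of its speed; a pose out of reach is approached as far as the arm can. A call is refused whole if a number of a shift passes 0.05 or a number of a turn 8.59, either way. A call with a gripper value outside its range is refused whole. The fingers move at their own pace and stop on an object; the grip force is fixed at half the most. Time passes only in rows, so rows that do not move let the fingers close. It gives the time, the measured TCP pose, the force and the opening at its end, in the units of the state.
- arm.read_state(): the state, without advancing time (a new reading comes with each control period).
- arm.get_image(name): name is "scene" or "top" or "wrist"; returns (picture, depth): 480x640x3 uint8, blue, green, red; 480x640 float32, mm along the optical axis (not along the pixel's ray), 0 where there is no reading.
- arm.camera_params(name): a dict with "K" (3x3 intrinsics, pixels), "dist" ([k1, k2, p1, p2, k3] as OpenCV has them; the pictures are not rectified), "world_to_cam" (4x4, takes a point from world to camera coordinates); the wrist camera has in their place "mount" (4x4, takes a point from camera to tool coordinates, whose origin is the TCP and whose axes are the flange's). Camera axes: x right, y up, looking along -z (the intrinsics and any distortion apply to the point x, -y, -z); pixel columns grow to the right and rows downward; lengths in mm; the calibration is good to about 2 mm. A picture is of the moment at which its call begins: read the wrist's pose just before it. camera_params takes no time and is no camera call.
- arm.job_done(): hands the job in, once; it reports no verdict.
The state is a dict: "clock": time; "joints": joint angles; "joint_vel": joint speeds; "joint_efforts": joint torques, N m; "position": TCP position; "ee_rot": TCP orientation; "contact_force": force on the tool from outside, world axes, zero at the start; "wrist_torque": the same for the moment, N m; "gripper_width": finger opening in mm.
Only numpy, scipy, OpenCV 4.12 (cv2) and the standard library are available. Lean on these libraries where they do the work, as an engineer would, in place of code of your own. Each camera call takes 0.05 s, during which the arm holds its last target.

TASK

Take the square-headed key from the wooden key block, put it fully into the lock on top of the plywood cabinet and turn it the way that unlocks (it may be either way: the wrong way comes to a hard stop early), then pull the drawer out as far as it goes. Leave the key fully in the lock, and leave the round-headed key and the other things lying about where they are.

Things in the scene. Friction and masses are not known exactly. Their poses are not given: they have to be found in the camera images.
- cabinet: fixed plywood cabinet 220 mm wide (y), 220 mm deep (x), 90 mm high, with one drawer; origin on the table under the lock's axis, 45 mm behind the carcass front, midway across; -x is its front. The lock turns stiffly about z: one way about 83 deg, drawing the bolt (free beyond about 45 deg); the other way a dead stop at about 30 deg. Which way is which varies and cannot be seen
- lock (a point): centre of the key slot's mouth, 99 mm above the table, on the cabinet's top; fixed, does not turn with the lock. Axes as the cabinet's: z up, x along the slot at the start. The slot, in a brass cylinder 26 x 20 mm inside a steel collar 52 mm across and 1 mm lower, is 14 mm long (x), 7 mm wide (y) and 25 mm deep, with a 1.5 mm chamfer
- stock_drawer (a joint): how far the drawer is out, m: 0 shut, 0.100 at its stop, along the cabinet's -x; locked, it gives only about 3 mm. It drags with a few newtons
- drawer_handle (a point): middle of the drawer's bar handle: steel bar of 10 mm diameter, 100 mm long along the cabinet's y, legs at its ends, 60 mm above the table, its axis 40 mm in front of the drawer face (97 mm in front of the lock's axis when shut). Moves with the drawer; axes as the cabinet's
- key: steel key with a square-cornered bow 28 mm wide (x), 10 mm thick (y), 34 mm high, and a flat blade 12 x 5 mm, 22 mm long, pointing down; origin at the shoulder (the bow's underside, where the blade begins), z up along the key. It stands in one of the key block's two holes; seated in the lock, its origin is at lock. Alike when turned half round
- key_tip (a point): the middle of the end of the key's blade, 22 mm below its origin
- key_block: fixed wooden block 130 (x) x 50 (y) x 40 mm high with two holes 70 mm apart along its x, a key standing in each, shoulder on the block's top, key axes as the block's; origin under its centre
- spare_key: the other steel key: round bow 32 mm across and 10 mm thick, blade 10 mm wide; not for this lock; origin at its shoulder as with key
- flux_jar: small glass jar 48 mm across, 55 mm tall, on the rear of the cabinet's top; origin under its foot
- tin: flat round metal tin 62 mm across, 24 mm tall, on the rear of the cabinet's top; origin under its foot
- bench_block: steel block 60 x 60 x 25 mm on the table; origin under its centre
- ring_mandrel: upright tapered steel mandrel on an 80 mm foot, 190 mm tall; origin under its foot
- hammer: hammer 240 mm long lying on the table; origin under its handle's line
- tool_mug: white cup 80 mm across, 90 mm tall; origin under its foot
- tweezers: steel tweezers 150 mm long lying on the table in front of the cabinet; origin under the middle

How it is judged:
By the outcome, as a careful person would: the job done as asked, in the order asked, and still so for the second after the job is handed in, with the robot touching nothing.
It also fails if it takes over 72 s, if anything falls off the work surface, if the arm or the gripper's body presses on something with over 40 N, if the wrist force passes 120 N, or if a joint passes its speed limit or range.

## Working session

There is one attempt and no reset: what is moved stays moved. The work goes in short steps, Python scripts to look and compute and a tool call to move; the robot and the scene stay as the last step left them, time stands still between calls to the robot, and variables do not carry over. Pictures are saved under pics/ and viewed, and the job is handed in when it is done.

Besides the shell and the picture viewer there is one more tool, called as name(argument=value, ...), one argument or row to a line, values as JSON. drive_tool: Moves the arm, as the interface text tells. Its arguments: {"type":"object","properties":{"steps":{"type":"array"}},"required":["steps"]}

```bash
mkdir -p pics; ls; cat > h.py <<'E'
import numpy as np,cv2
from bench import arm
from scipy.spatial.transform import Rotation as R
def snap(n,f):
    s=arm.read_state(); im,d=arm.get_image(n); cv2.imwrite(f'pics/{f}.png',im); np.savez(f'pics/{f}.npz',d=d,pos=s['position'],q=s['ee_rot']); return im,d,s
def w2c(n,f=None):
    p=arm.camera_params(n)
    if n!='wrist': return np.array(p['world_to_cam'])
    z=np.load(f'pics/{f}.npz'); T=np.eye(4);T[:3,:3]=R.from_quat(z['q']).as_matrix();T[:3,3]=z['pos']
    return np.linalg.inv(T@np.array(p['mount']))
def ray(n,uv,f=None):
    p=arm.camera_params(n)
    u=cv2.undistortPoints(np.array(uv,float).reshape(-1,1,2),np.array(p['K']),np.array(p['dist'])).reshape(-1,2)
    W=np.linalg.inv(w2c(n,f)); d=np.c_[u[:,0],-u[:,1],-np.ones(len(u))]@W[:3,:3].T
    return W[:3,3],d
def atz(n,uv,z,f=None):
    o,d=ray(n,uv,f); return o+d*((z-o[2])/d[:,2])[:,None]
def dep(n,uv,f):
    D=np.load(f'pics/{f}.npz')['d']; o,d=ray(n,uv,f); uv=np.array(uv,int).reshape(-1,2)
    return o+d*D[uv[:,1],uv[:,0]][:,None]
def proj(n,P,f=None):
    p=arm.camera_params(n);W=w2c(n,f);c=np.atleast_2d(P)@W[:3,:3].T+W[:3,3]
    return cv2.projectPoints(c*[1,-1,-1],np.zeros(3),np.zeros(3),np.array(p['K']),np.array(p['dist']))[0].reshape(-1,2)
def tri(obs):
    A=np.zeros((3,3));b=np.zeros(3)
    for n,uv,f in obs:
        o,d=ray(n,[uv],f);d=d[0]/np.linalg.norm(d[0]);M=np.eye(3)-np.outer(d,d);A+=M;b+=M@o
    return np.linalg.solve(A,b)
E
python3 - <<'E'
from h import *
print(arm.read_state())
for n in['scene','top','wrist']:
    snap(n,n+'0'); print(n,arm.camera_params(n))
E
```

```text
pics
{'clock': 0.0, 'joints': array([ 1.41658425e+00,  3.85557422e-01,  6.60919814e-03, -5.25457644e-04,
       -1.19397601e+00, -2.58613533e-01]), 'joint_vel': array([ 0.00034439, -0.00096581,  0.0004683 , -0.00048391, -0.00091952,
        0.00088373]), 'joint_efforts': array([ 3.81654627e-04, -3.92293596e+01,  1.88398898e+01,  4.18622106e+00,
       -4.59960167e-03, -1.60018068e-06]), 'position': array([250.4823518 , 571.96886432, 230.21061725]), 'ee_rot': array([ 9.78751952e-01, -2.05044934e-01, -1.88346076e-04,  1.07524488e-03]), 'contact_force': array([1.20404592, 0.09695057, 0.04216809]), 'wrist_torque': array([0.01537617, 0.02415391, 0.00857664]), 'gripper_width': 85.4857944393664}
scene {'K': array([[440.31591866,   0.        , 314.68174688],
       [  0.        , 440.31591866, 242.44013228],
       [  0.        ,   0.        ,   1.        ]]), 'dist': array([-0.07895228,  0.        ,  0.        ,  0.        ,  0.        ]), 'world_to_cam': array([[-8.61716566e-01,  5.07389656e-01,  5.44971974e-04,
         5.28072500e+02],
       [-2.92887340e-01, -4.98296699e-01,  8.1603762
[... 704 characters left out ...]
1271692e+03],
       [ 0.00000000e+00,  0.00000000e+00,  0.00000000e+00,
         1.00000000e+00]])}
wrist {'K': array([[374.71760798,   0.        , 322.21967215],
       [  0.        , 374.71760798, 241.76882942],
       [  0.        ,   0.        ,   1.        ]]), 'dist': array([-0.05752054,  0.        ,  0.        ,  0.        ,  0.        ]), 'mount': array([[-1.98404352e-06,  9.64924315e-01,  2.62528221e-01,
         6.60444330e+01],
       [ 9.99999915e-01,  1.10163940e-04, -3.97350884e-04,
         1.29102318e+00],
       [-4.12334673e-04,  2.62528198e-01, -9.64924233e-01,
        -1.41779342e+02],
       [ 0.00000000e+00,  0.00000000e+00,  0.00000000e+00,
         1.00000000e+00]])}
```

View pics/scene0.png

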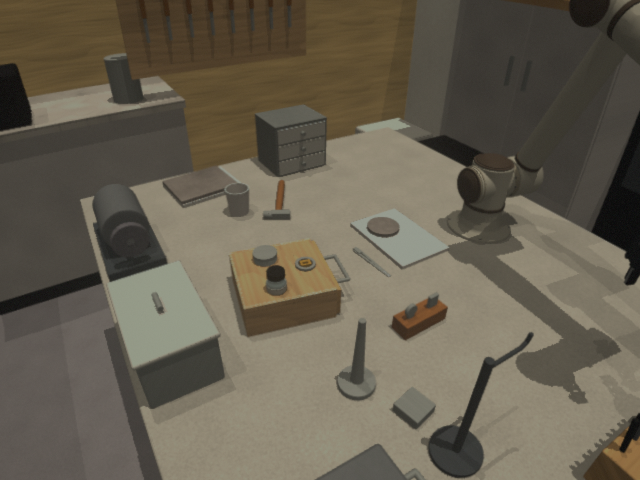

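View pics/top0.png

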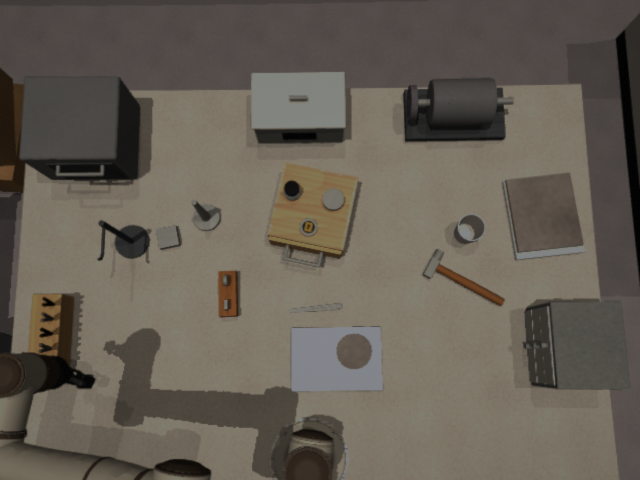

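View pics/wrist0.png

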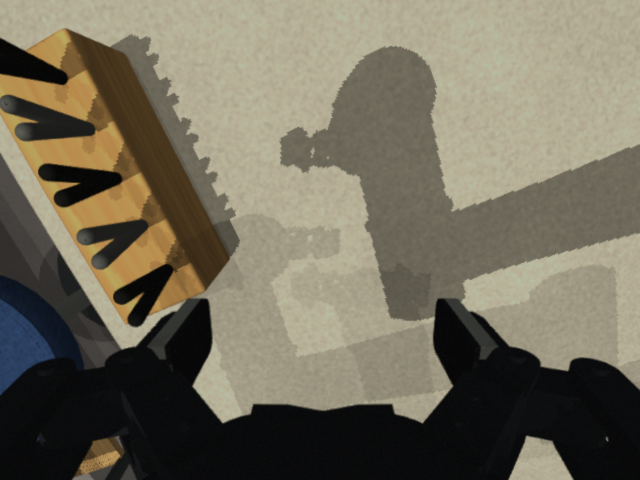

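The scene and top views show the block at top (228,293), the lock at (309,228) and the handle at (303,258). The wrist view doesn't see them yet. I'll zoom in and get coarse positions.

```bash
python3 - <<'E'
from h import *
t=cv2.imread('pics/top0.png');s=cv2.imread('pics/scene0.png')
a=cv2.resize(t[150:330,190:370],(600,600),interpolation=cv2.INTER_CUBIC);cv2.imwrite('pics/t0z.png',a)
a=cv2.resize(s[230:350,220:460],(800,400),interpolation=cv2.INTER_CUBIC);cv2.imwrite('pics/s0z.png',a)
print(atz('top',[(228,293),(227,280),(227,305)],50).round(1)); print(atz('top',[(309,228)],99).round(1)); print(atz('top',[(303,258)],60).round(1))
print(dep('top',[(227,280),(227,305),(309,228)],'top0').round(1))
print(R.from_quat(arm.read_state()['ee_rot']).as_matrix().round(3))
E
```

```text
[[454.8 227.6  50. ]
 [492.2 231.1  50. ]
 [420.7 230.   50. ]]
[[631.   -6.2  99. ]]
[[551.5  12.6  60. ]]
[[ 491.2  229.9   57.7]
 [ 274.1  -40.4 1787.5]
 [ 638.5   -5.5   63.2]]
[[ 0.916 -0.401 -0.001]
 [-0.401 -0.916 -0.002]
 [ 0.     0.002 -1.   ]]
```

View pics/t0z.png

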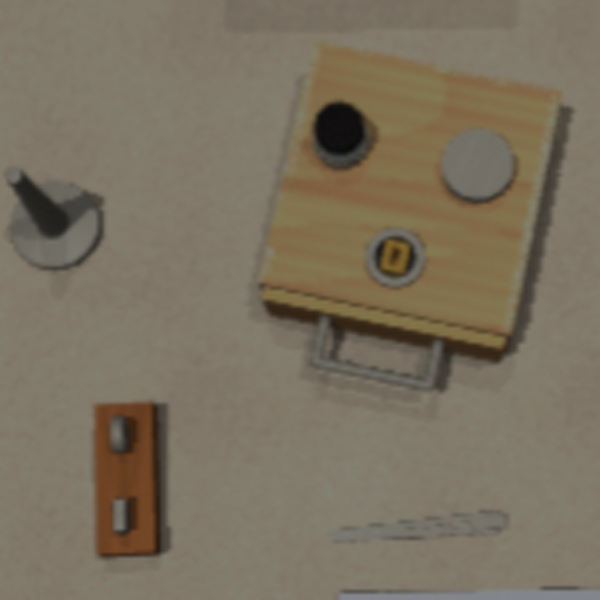

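View pics/s0z.png

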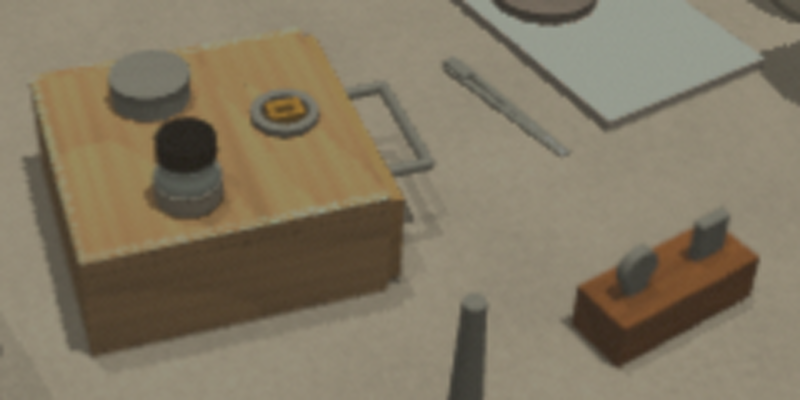

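The square key is the one nearer the robot, at about (420,230). The round one is at about (492,231). Next I'll look at the block with the wrist camera.

drive_tool(
  steps=[
    [0.031,0.024,0,0,0.085],
    [0.031,0.024,0,0,0.085],
    [0.031,0.024,0,0,0.085],
    [0.031,0.024,0,0,0.085],
    [0.031,0.024,0,0,0.085],
    [0.031,0.024,0,0,0.085],
    [0.031,0.024,0,0,0.085],
    [0.031,0.024,0,0,0.085],
    [0.031,0.024,0,0,0.085],
    [0.031,0.024,0,0,0.085],
    [0,0,0,-7.9,0.085],
    [0,0,0,-7.9,0.085],
    [0,0,0,-7.8,0.085],
    [0,0,0,0,0.085],
    [0,0,0,0,0.085],
  ],
)

```text
clock: 1.65
position: [438.2, 228.2, 231.1]
ee_rot: [1.0, -0.002, -0.0, 0.0]
contact_force: [-0.5, 0.3, 0.2]
gripper_width: 85.0
```

```bash
python3 - <<'E'
from h import *
snap('wrist','w1'); s=arm.read_state(); print(s['clock'],s['position'],R.from_quat(s['ee_rot']).as_matrix().round(4),s['joints'].round(3))
print(proj('wrist',[(420,230,40),(492,230,40)],'w1'))
E
```

```text
1.7 [438.24870671 228.27477289 231.18866971] [[ 1.0e+00 -3.2e-03 -3.0e-04]
 [-3.2e-03 -1.0e+00 -2.0e-04]
 [-3.0e-04  2.0e-04 -1.0e+00]] [ 0.809  0.161 -0.304 -0.    -1.106  0.758]
[[319.00256691 234.50680004]
 [318.51436434 154.09482541]]
```

View pics/w1.png

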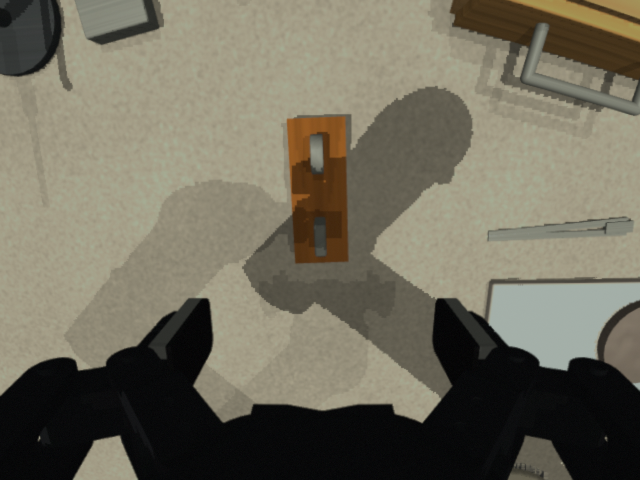

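```bash
python3 - <<'E'
from h import *
t=cv2.imread('pics/w1.png')
a=cv2.resize(t[105:275,270:370],None,fx=3.5,fy=3.5,interpolation=cv2.INTER_CUBIC);a=np.clip(a.astype(float)*1.6,0,255).astype(np.uint8);cv2.imwrite('pics/w1z.png',a)
E
```

```text
(no output)
```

View pics/w1z.png

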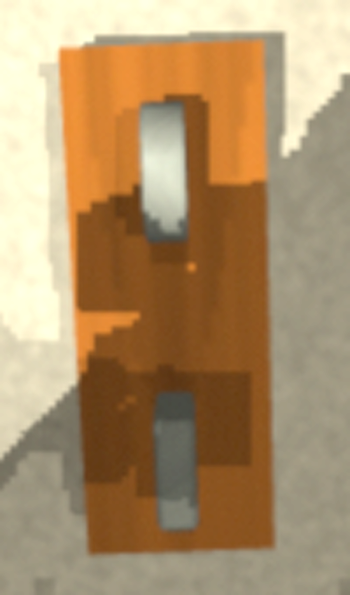

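```bash
python3 - <<'E'
from h import *
c=np.array([(61,48),(264,41),(273,547),(90,552)])/3.5+[270,105]
P=atz('wrist',c,40,'w1');print(P.round(1))
print('sizes',[np.linalg.norm(P[i]-P[(i+1)%4]).round(1) for i in range(4)],P.mean(0))
for i,j in((3,0),(2,1)): d=P[j]-P[i];print(np.degrees(np.arctan2(d[1],d[0])))
for i,j in((1,0),(2,3)): d=P[j]-P[i];print(np.degrees(np.arctan2(d[1],d[0]))-90)
# key bow tops z=74 : square key top face corners
k=np.array([(157,392),(194,392),(197,528),(159,528)])/3.5+[270,105]
print(atz('wrist',k,74,'w1').round(1))
print('depth',dep('wrist',[k.mean(0)],'w1'))
D=np.load('pics/w1.npz')['d']
m=k.mean(0).astype(int); print(m); 
ys,xs=np.mgrid[208:264,305:335]; P=dep('wrist',np.c_[xs.ravel(),ys.ravel()],'w1'); q=P[(P[:,2]>50)&(P[:,2]<90)]; print(len(q),q.min(0),q.max(0),np.median(q,0))
E
```

```text
[[521.7 256.3  40. ]
 [523.1 207.   40. ]
 [394.1 203.1  40. ]
 [392.9 251.9  40. ]]
sizes [np.float64(49.3), np.float64(129.1), np.float64(48.9), np.float64(128.9)] [457.93697361 229.55556425  40.        ]
1.9161339820018926
1.7305154235884952
1.654418370226864
1.422516838448331
[[443.2 233.   74. ]
 [443.2 224.4  74. ]
 [410.2 223.7  74. ]
 [410.2 232.8  74. ]]
depth [[426.65363342 228.46663885  72.93878171]]
[320 236]
436 [409.40309432 223.89387332  50.75461737] [437.69799207 234.19720534  75.73727325] [426.17167279 228.88761394  72.76269149]
```

Block size comes out at 129×49 mm against a true 130×50, with yaw about 1.7°. The square key is at about (423.3, 228.8), bow top z≈74. I'll go down to z≈110 and check before the grasp.

drive_tool(
  steps=[
    [-0.005,0,0.03,-1.9,0.045],
    [-0.005,0,0.03,0,0.045],
    [-0.005,0,0.03,0,0.045],
    [0,0,0.03,0,0.045],
    [0,0,0,0,0.045],
    [0,0,0,0,0.045],
  ],
)

```text
clock: 2.3
position: [423.8, 228.3, 111.7]
ee_rot: [1.0, 0.016, 0.0, 0.0]
contact_force: [0.3, 0.5, -0.1]
gripper_width: 44.8
```

```bash
python3 - <<'E'
from h import *
snap('wrist','w2'); s=arm.read_state(); print(s['clock'],s['position'],s['contact_force'],R.from_quat(s['ee_rot']).as_matrix().round(4))
E
```

```text
2.35 [424.31823341 228.81577304 112.59367449] [ 0.1806853   0.0646176  -0.90019346] [[ 0.9995  0.0323  0.0019]
 [ 0.0323 -0.9995  0.0012]
 [ 0.002  -0.0011 -1.    ]]
```

View pics/w2.png

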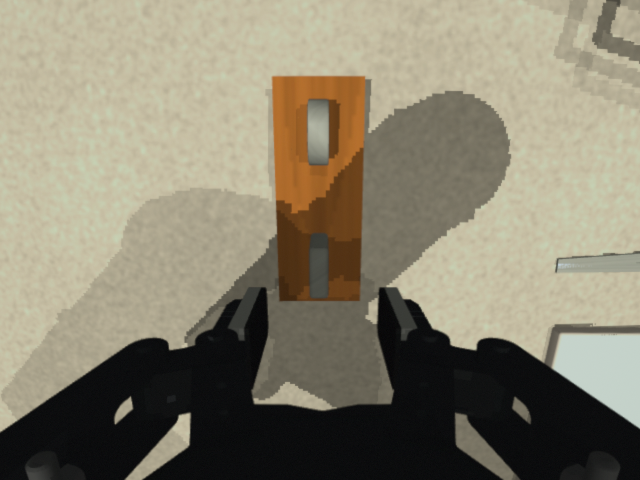

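```bash
python3 - <<'E'
from h import *
P=atz('wrist',[(273,77),(364,77),(360,300),(280,300)],40,'w2');print(P.round(1),P.mean(0))
print(tri([('wrist',(318.5,116+0),'w2'),('wrist',(270+163/3.5,105+165/3.5),'w1')]))
k1=np.array([(157,392),(194,392),(197,528),(159,528)])/3.5+[270,105]
k2=np.array([(309.5,246),(327.5,246),(327,297),(310,297)])
print(atz('wrist',k2,74,'w2').round(1))
im=cv2.imread('pics/w2.png')
cv2.imwrite('pics/w2z.png',np.clip(cv2.resize(im[220:310,260:380],None,fx=6,fy=6,interpolation=cv2.INTER_CUBIC)*2.0,0,255).astype(np.uint8))
for i in range(6):
  s=arm.read_state(); print(s['position'].round(2))
E
```

```text
[[521.4 256.5  40. ]
 [523.  208.   40. ]
 [394.7 202.8  40. ]
 [393.1 252.3  40. ]] [458.04476381 229.91701933  40.        ]
[496.48075084 230.53355305 133.21428398]
[[438.1 234.   74. ]
 [438.4 225.   74. ]
 [410.9 224.3  74. ]
 [410.6 233.1  74. ]]
[424.32 228.82 112.59]
[424.32 228.82 112.59]
[424.32 228.82 112.59]
[424.32 228.82 112.59]
[424.32 228.82 112.59]
[424.32 228.82 112.59]
```

View pics/w2z.png

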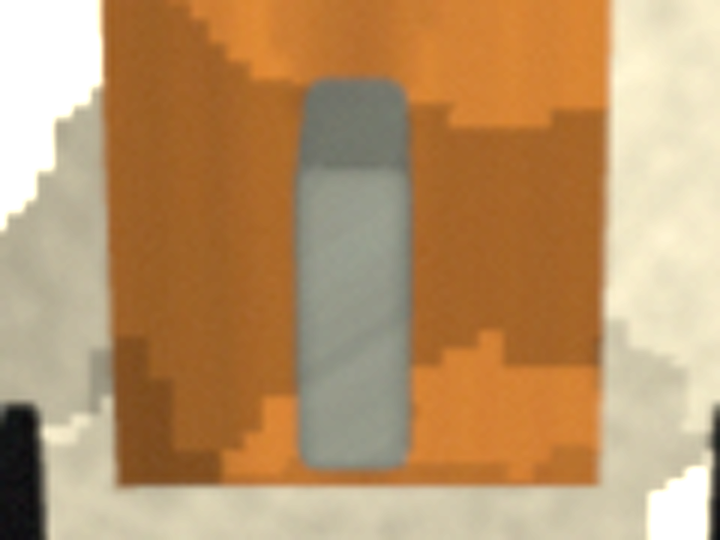

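The bow's top is at (310–328, 248–298) and the block is aligned with the image. Key at about (423.6,229.1). Descending to TCP z≈44 and gripping.

drive_tool(
  steps=[
    [0,-0.0005,0.02,0,0.045],
    [0,0,0.02,0,0.045],
    [0,0,0.015,0,0.045],
    [0,0,0.012,0,0.045],
    [0,0,0,0,0.03],
    [0,0,0,0,0.02],
    [0,0,0,0,0.01],
    [0,0,0,0,0.0],
    [0,0,0,0,0.0],
    [0,0,0,0,0.0],
    [0,0,0,0,0.0],
    [0,0,0,0,0.0],
  ],
)

```text
clock: 3.55
position: [424.3, 229.4, 45.8]
ee_rot: [1.0, 0.016, 0.001, -0.001]
contact_force: [-0.9, -0.7, 6.7]
gripper_width: 9.4
```

drive_tool(
  steps=[
    [0,0,-0.015,0,0],
    [0,0,-0.03,0,0],
    [0,0,-0.035,0,0],
    [0,0,-0.035,0,0],
    [0,0,-0.035,0,0],
    [0.024,0.03,0,0,0],
    [0.024,0.03,0,0,0],
    [0.024,0.03,0,0,0],
    [0.024,0.03,0,0,0],
    [0.024,0.03,0,0,0],
    [0.024,0.03,0,0,0],
    [0.024,0.03,0,0,0],
    [0.024,0.03,0,0,0],
    [0,0,0,7.5,0],
    [0,0,0,7.5,0],
    [0,0,0,0,0],
    [0,0,0,0,0],
  ],
)

```text
clock: 5.25
position: [622.8, -5.2, 194.4]
ee_rot: [0.994, -0.113, -0.0, -0.0]
contact_force: [-0.3, 0.2, -0.1]
gripper_width: 9.0
```

```bash
python3 - <<'E'
from h import *
snap('wrist','w3'); s=arm.read_state(); print(s['clock'],s['position'],s['contact_force'],s['gripper_width'],s['joints'].round(3),R.from_quat(s['ee_rot']).as_matrix().round(4))
im=snap('top','top3')[0]
cv2.imwrite('pics/top3z.png',cv2.resize(im[150:330,190:370],(600,600),interpolation=cv2.INTER_CUBIC))
E
```

```text
5.3 [622.79346189  -5.04818328 194.44783284] [-1.19521347  0.218117   -0.37681571] 9.158978381365523 [ 0.251  0.408 -0.052 -0.    -1.111  1.093] [[ 9.743e-01 -2.251e-01  0.000e+00]
 [-2.251e-01 -9.743e-01  1.000e-04]
 [-0.000e+00 -1.000e-04 -1.000e+00]]
```

View pics/w3.png

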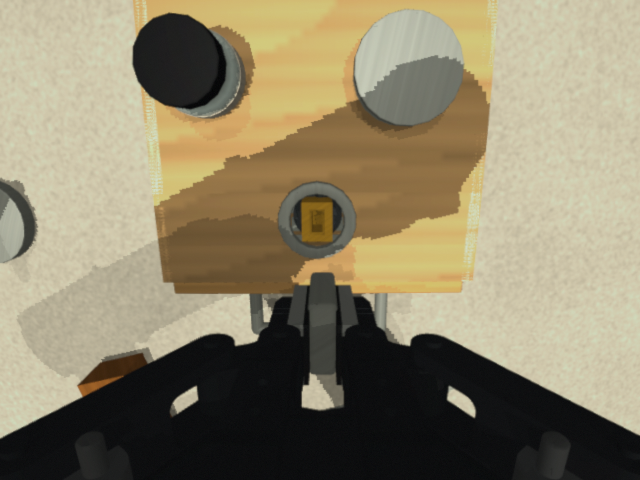

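View pics/top3z.png

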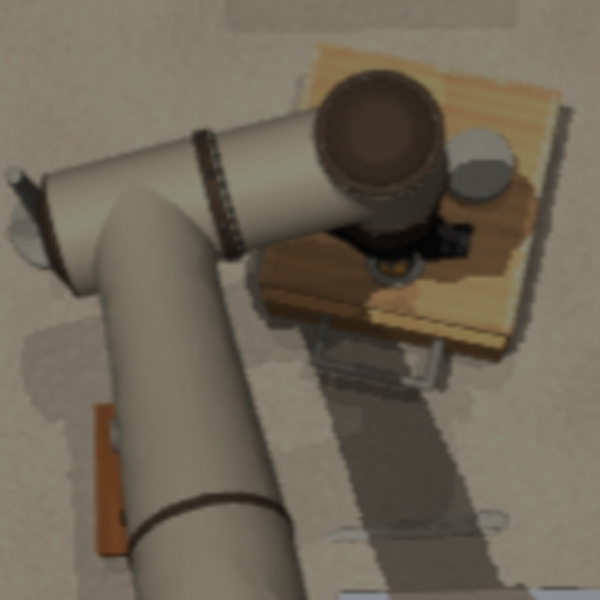

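```bash
python3 - <<'E'
from h import *
im=cv2.imread('pics/w3.png')
cv2.imwrite('pics/w3z.png',np.clip(cv2.resize(im[175:265,270:365],None,fx=6,fy=6,interpolation=cv2.INTER_CUBIC)*1.6,0,255).astype(np.uint8))
cv2.imwrite('pics/w3k.png',np.clip(cv2.resize(im[260:390,270:375],None,fx=4.5,fy=4.5,interpolation=cv2.INTER_CUBIC)*1.6,0,255).astype(np.uint8))
# cabinet left/right/front edges at z=90
print(atz('wrist',[(317,219)],99,'w3'))
E
```

```text
[[639.29064516  -6.89114845  99.        ]]
```

View pics/w3z.png

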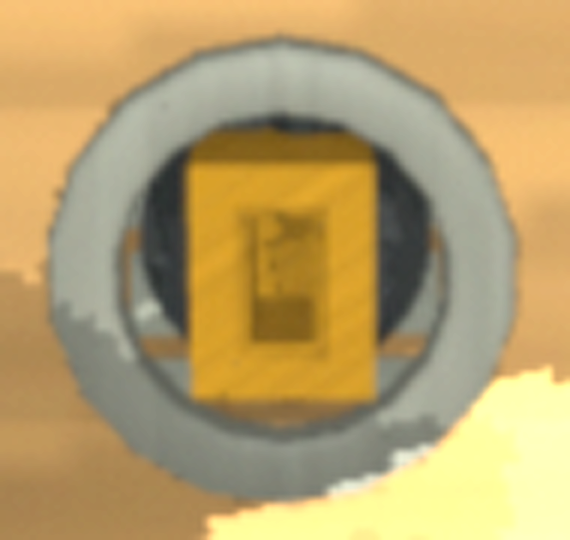

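View pics/w3k.png

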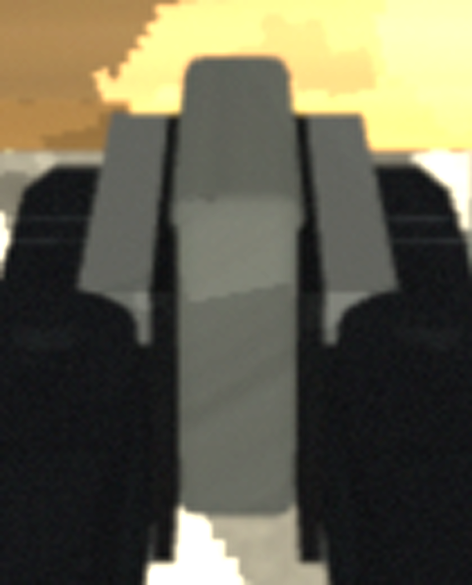

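```bash
python3 - <<'E'
from h import *
c=(np.array([(188,165),(377,163),(377,400),(190,402)])+.5)/6-.5+[270,175]
P=atz('wrist',c,99,'w3');print(P.round(2),P.mean(0)); 
print([np.linalg.norm(P[i]-P[(i+1)%4]).round(1) for i in range(4)])
for i,j in((3,0),(2,1)): d=P[j]-P[i];print(np.degrees(np.arctan2(d[1],d[0])))
for i,j in((1,0),(2,3)): d=P[j]-P[i];print(np.degrees(np.arctan2(d[1],d[0]))-90)
c=(np.array([(282,282)])+.5)/6-.5+[270,175];print('slot',atz('wrist',c,99,'w3'))
k=(np.array([(176,200),(301,200),(295,510),(180,510)])+.5)/4.5-.5+[270,260]
P=atz('wrist',k,224,'w3');print('bow',P.round(2),P.mean(0)); 
for i,j in((3,0),(2,1)): d=P[j]-P[i];print(np.degrees(np.arctan2(d[1],d[0])))
print(dep('wrist',[k.mean(0),(323,270+50)],'w3'))
ys,xs=np.mgrid[0:300:1,60:560:1]; uv=np.c_[xs.ravel(),ys.ravel()]
Q=dep('wrist',uv,'w3'); m=(Q[:,2]>85)&(Q[:,2]<94); print('top z',np.median(Q[m,2]))
q=Q[m]; M=m.reshape(ys.shape)
# left/right edges per row
for side in(0,1):
    E=[]
    for r in range(60,270,3):
        cc=np.where(M[r])[0]
        if len(cc)>50: E.append((cc[0 if side==0 else -1]+60+(-.5 if side==0 else .5),r))
    P=atz('wrist',E,90,'w3'); a=None
    v=cv2.fitLine(P[:,:2].astype(np.float32),cv2.DIST_HUBER,0,.01,.01).ravel(); print(side,np.degrees(np.arctan2(v[1],v[0])),v[2:],len(E))
E=[]
for cidx in range(170,300,3):
    rr=np.where(M[:,cidx-60])[0]; E.append((cidx,rr[-1]+.5))
for cidx in range(345,470,3):
    rr=np.where(M[:,cidx-60])[0]; E.append((cidx,rr[-1]+.5))
P=atz('wrist',E,90,'w3');v=cv2.fitLine(P[:,:2].astype(np.float32),cv2.DIST_HUBER,0,.01,.01).ravel(); print('front',np.degrees(np.arctan2(v[1],v[0])),v[2:])
E
```

```text
[[ 6.5232e+02  5.9000e-01  9.9000e+01]
 [ 6.4801e+02 -1.9030e+01  9.9000e+01]
 [ 6.2253e+02 -1.3340e+01  9.9000e+01]
 [ 6.2691e+02  6.6200e+00  9.9000e+01]] [637.44300302  -6.28963117  99.        ]
[np.float64(20.1), np.float64(26.1), np.float64(20.4), np.float64(26.1)]
-13.355536412506044
-12.598178493952332
-12.40027561481665
-12.368223980070198
slot [[637.69283609  -6.23960001  99.        ]]
bow [[ 6.3739e+02 -5.3700e+00  2.2400e+02]
 [ 6.3536e+02 -1.4170e+01  2.2400e+02]
 [ 6.1009e+02 -8.1600e+00  2.2400e+02]
 [ 6.1208e+02  4.4000e-01  2.2400e+02]] [623.72969117  -6.81455774 224.        ]
-12.921402013484947
-13.379688390339394
[[623.15397902  -6.68461651 222.24831016]
 [629.46764999  -8.31464557 221.38994106]]
top z 89.17388366134313
0 -12.766061 [694.1315   93.41063] 70
1 -12.698212 [ 647.7434  -120.81797] 70
front 77.39667 [591.22736    -7.2580166]
```

The brass measures 26.1×20.2 mm at z=99, which matches. Lock at about (637.5,−6.3), yaw −12.7°. The held key sits 1.5 mm off in tool y in the camera, so the camera mount is biased. I'll use the key-to-lock difference instead: tool x +13.3, y −3.6.

drive_tool(
  steps=[
    [0.0067,-0.0018,0,-0.3,0],
    [0.0066,-0.0018,0,0,0],
    [0,0,0.02,0,0],
    [0,0,0.02,0,0],
    [0,0,0.015,0,0],
    [0,0,0,0,0],
    [0,0,0,0,0],
  ],
)

```text
clock: 6.05
position: [637.5, -4.7, 139.5]
ee_rot: [0.994, -0.112, 0.0, 0.0]
contact_force: [-0.9, 0.8, 0.0]
gripper_width: 9.0
```

```bash
python3 - <<'E'
from h import *
im=snap('wrist','w4')[0]; s=arm.read_state(); print(s['clock'],s['position'],s['contact_force'],s['gripper_width'],R.from_quat(s['ee_rot']).as_matrix().round(4))
im2=snap('scene','sc4')[0]
cv2.imwrite('pics/sc4z.png',cv2.resize(im2[200:330,220:380],None,fx=4.5,fy=4.5,interpolation=cv2.INTER_CUBIC))
cv2.imwrite('pics/w4z.png',np.clip(cv2.resize(im[200:400,240:400],None,fx=3,fy=3,interpolation=cv2.INTER_CUBIC)*1.6,0,255).astype(np.uint8))
E
```

```text
6.1 [637.76875942  -4.59297085 140.20283657] [ 0.82173816  0.10610552 -0.85333071] 9.043794020005128 [[ 9.751e-01 -2.219e-01  1.700e-03]
 [-2.219e-01 -9.751e-01 -1.000e-04]
 [ 1.700e-03 -2.000e-04 -1.000e+00]]
```

View pics/w4z.png

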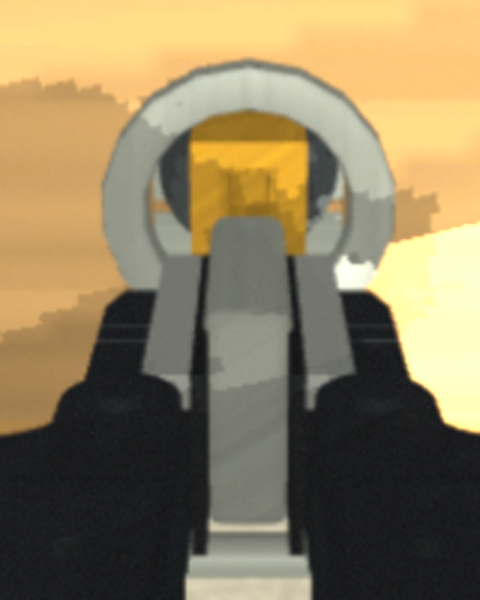

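View pics/sc4z.png

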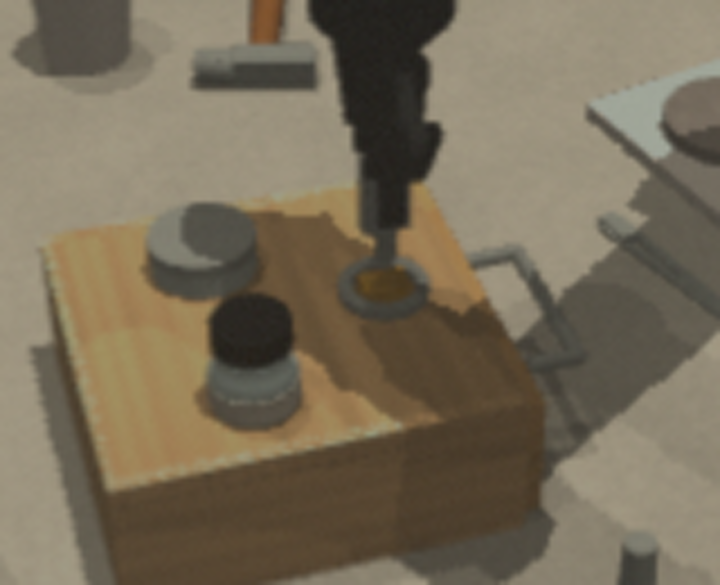

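```bash
python3 - <<'E'
from h import *
f=lambda a:(np.array(a)+.5)/3-.5+[240,200]
z=np.load('pics/w4.npz'); Rm=R.from_quat(z['q']).as_matrix(); T=z['pos']
def tl(uv,h): return ((atz('wrist',f(uv),h,'w4')-T)@Rm).round(2)
print('brass far corners',tl([(190,141),(306,141)],99))
print('collar far edge/left/right (z98)',tl([(248,62),(103,190),(394,190)],98))
for d in(28,29.5,31): print('bow',d,tl([(204,314),(292,314),(287,523),(209,523)],T[2]+d))
print('bow far lower..',tl([(248,218)],T[2]-4.5))
print(dep('wrist',[f((248,400)),f((248,450))],'w4'))
# scene check: expected key shoulder & lock
print(proj('scene',[(637.5,-6.3,99)]),(proj('scene',[(637.5,-6.3,99),(637.5,-6.3,134)])-[220,200])*4.5)
E
```

```text
brass far corners [[13.63 -8.44 40.5 ]
 [13.62 11.13 40.51]]
collar far edge/left/right (z98) [[ 27.01   1.35  41.51]
 [  4.59 -23.56  41.49]
 [  4.57  26.44  41.51]]
bow 28 [[ 13.42  -3.54 -28.  ]
 [ 13.42   6.15 -27.99]
 [-13.26   5.87 -28.  ]
 [-13.25  -3.26 -28.01]]
bow 29.5 [[ 14.11  -3.48 -29.5 ]
 [ 14.11   6.08 -29.49]
 [-12.22   5.81 -29.5 ]
 [-12.21  -3.2  -29.51]]
bow 31 [[ 14.8   -3.42 -31.  ]
 [ 14.8    6.02 -30.99]
 [-11.18   5.74 -31.  ]
 [-11.17  -3.14 -31.01]]
bow far lower.. [[12.88  1.32  4.51]]
[[639.51074923  -6.46212074 166.69720578]
 [633.22255777  -5.03227249 166.68803551]]
[[304.86350675 261.29418388]] [[381.88578035 275.82382748]
 [381.08368111 224.76554638]]
```

Tool y is aligned, with the brass and the key both at column 322.7. In tool x the lock is about 0.6 mm ahead. Correcting that and easing in.

drive_tool(
  steps=[
    [0.0006,0,0.004,0,0],
    [0,0,0.004,0,0],
    [0,0,0.003,0,0],
    [0,0,0.002,0,0],
    [0,0,0.002,0,0],
    [0,0,0.002,0,0],
    [0,0,0.001,0,0],
    [0,0,0,0,0],
  ],
)

```text
clock: 6.95
position: [637.6, -4.8, 121.3]
ee_rot: [0.994, -0.112, 0.0, -0.0]
contact_force: [0.6, -0.4, -1.1]
gripper_width: 9.2
```

drive_tool(
  steps=[
    [0,0,0.003,0,0],
    [0,0,0.003,0,0],
    [0,0,0.003,0,0],
    [0,0,0.002,0,0],
    [0,0,0,0,0],
  ],
)

```text
clock: 7.45
position: [637.6, -4.8, 109.9]
ee_rot: [0.994, -0.112, 0.0, -0.0]
contact_force: [2.4, 0.0, -2.4]
gripper_width: 9.1
```

drive_tool(
  steps=[
    [0,0,0.002,0,0],
    [0,0,0.002,0,0],
    [0,0,0.001,0,0],
    [0,0,0.001,0,0],
    [0,0,0,0,0],
  ],
)

```text
clock: 7.95
position: [637.6, -4.8, 104.9]
ee_rot: [0.994, -0.112, 0.0, 0.0]
contact_force: [0.2, -1.9, 3.4]
gripper_width: 8.9
```

drive_tool(
  steps=[
    [0,0,0.001,0,0],
    [0,0,0.001,0,0],
    [0,0,0,0,0],
  ],
)

```text
clock: 8.25
position: [637.7, -4.8, 104.8]
ee_rot: [0.994, -0.112, 0.001, 0.0]
contact_force: [-2.1, 0.6, 10.5]
gripper_width: 9.2
```

```bash
python3 - <<'E'
from h import *
im2=snap('scene','sc5')[0];s=arm.read_state(); print(s['position'],s['contact_force'])
cv2.imwrite('pics/sc5z.png',np.clip(cv2.resize(im2[215:285,260:350],None,fx=8,fy=8,interpolation=cv2.INTER_CUBIC)*1.6,0,255).astype(np.uint8))
E
```

```text
[637.71801904  -4.85872582 104.80202889] [-2.92204253  0.01060131 10.13286396]
```

View pics/sc5z.png

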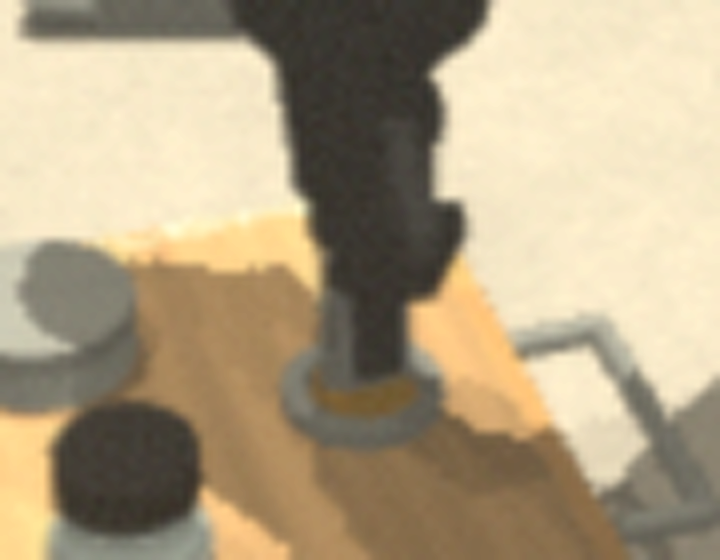

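The key is seated: TCP z stopped at 104.8 as predicted, with about 10 N up. Trying a turn of 20° one way.

drive_tool(
  steps=[
    [0,0,-0.001,4,0],
    [0,0,0,4,0],
    [0,0,0,4,0],
    [0,0,0,4,0],
    [0,0,0,4,0],
    [0,0,0,0,0],
  ],
)

```text
clock: 8.9
position: [637.9, -4.9, 104.9]
ee_rot: [0.959, -0.283, 0.001, -0.0]
contact_force: [-0.4, 0.1, 6.0]
gripper_width: 9.0
```

```bash
python3 - <<'E'
from h import *
s=arm.read_state(); print(s['position'],s['contact_force'],s['wrist_torque'],R.from_quat(s['ee_rot']).as_euler('zyx',degrees=True))
E
```

```text
[637.91661589  -4.89273028 104.87384524] [-0.37097331  0.06693249  6.0477754 ] [-0.06116124  0.11943945 -0.02395129] [3.28869734e+01 1.06428165e-01 1.79985552e+02]
```

drive_tool(
  steps=[
    [0,0,0,4,0],
    [0,0,0,3,0],
    [0,0,0,3,0],
    [0,0,0,2,0],
  ],
)

```text
clock: 9.3
position: [637.9, -4.9, 104.9]
ee_rot: [0.924, -0.382, 0.001, -0.0]
contact_force: [-0.6, 0.0, 6.8]
gripper_width: 9.4
```

```bash
python3 - <<'E'
from h import *
s=arm.read_state(); print(s['position'],s['contact_force'],s['wrist_torque'],s['joint_efforts'],R.from_quat(s['ee_rot']).as_euler('zyx',degrees=True))
im=snap('wrist','w6')[0]
cv2.imwrite('pics/w6z.png',np.clip(cv2.resize(im[200:400,240:400],None,fx=3,fy=3,interpolation=cv2.INTER_CUBIC)*1.6,0,255).astype(np.uint8))
E
```

```text
[637.91218416  -4.85338748 104.87823662] [-5.78451793e-01  4.15246306e-03  6.75948250e+00] [-0.01843062  0.10553072  0.04593086] [ -0.08920193 -38.92035842  14.30452108   2.79843003   0.11224504
   0.11816085] [4.49040364e+01 1.06811740e-01 1.79985231e+02]
```

View pics/w6z.png

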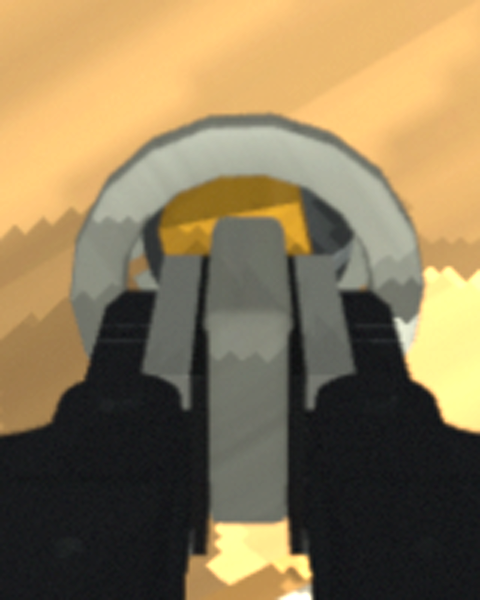

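The brass lags the key by about 9°, which is slot play, so it has turned about 22°. Continuing past where a 30° stop would bite.

drive_tool(
  steps=[
    [0,0,0,3,0],
    [0,0,0,3,0],
    [0,0,0,3,0],
    [0,0,0,2,0],
    [0,0,0,2,0],
  ],
)

```text
clock: 9.85
position: [638.0, -4.8, 104.9]
ee_rot: [0.875, -0.484, 0.001, -0.0]
contact_force: [0.0, 1.2, 7.6]
gripper_width: 9.5
```

```bash
python3 - <<'E'
from h import *
s=arm.read_state(); print(s['position'],s['contact_force'],s['wrist_torque'],s['joint_efforts'],R.from_quat(s['ee_rot']).as_euler('zyx',degrees=True))
im=snap('wrist','w7')[0]
cv2.imwrite('pics/w7z.png',np.clip(cv2.resize(im[200:400,240:400],None,fx=3,fy=3,interpolation=cv2.INTER_CUBIC)*1.6,0,255).astype(np.uint8))
E
```

```text
[637.96332309  -4.75648161 104.8938638 ] [0.04921172 1.22855848 7.6421045 ] [0.028284   0.08741913 0.06900274] [ -0.20765638 -38.93456697  14.27541733   2.8306599    0.09538175
   0.16728699] [5.78839726e+01 1.13147715e-01 1.79990837e+02]
```

View pics/w7z.png

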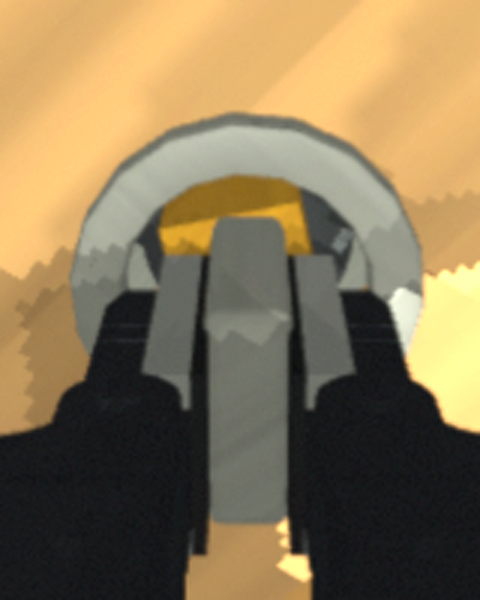

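The lag is unchanged at 45° of turn (brass about 36°), so it's past the dead stop and this is the unlocking way. Continuing to the end.

drive_tool(
  steps=[
    [0,0,0,4,0],
    [0,0,0,4,0],
    [0,0,0,4,0],
    [0,0,0,4,0],
    [0,0,0,4,0],
    [0,0,0,4,0],
    [0,0,0,4,0],
    [0,0,0,4,0],
    [0,0,0,4,0],
    [0,0,0,4,0],
    [0,0,0,0,0],
  ],
)

```text
clock: 11.0
position: [638.1, -4.6, 104.9]
ee_rot: [-0.657, 0.754, -0.001, 0.001]
contact_force: [-0.9, 0.6, 6.4]
gripper_width: 8.9
```

```bash
python3 - <<'E'
from h import *
s=arm.read_state(); print(s['position'],s['contact_force'],s['wrist_torque'],s['joint_efforts'],R.from_quat(s['ee_rot']).as_euler('zyx',degrees=True))
im=snap('wrist','w8')[0]
cv2.imwrite('pics/w8z.png',np.clip(cv2.resize(im[200:400,240:400],None,fx=3,fy=3,interpolation=cv2.INTER_CUBIC)*1.6,0,255).astype(np.uint8))
E
```

```text
[638.12911942  -4.63797524 104.86092718] [-0.94922169  0.61638976  6.36080869] [ 0.13422544  0.02537022 -0.03694512] [-2.94727776e-01 -3.90419126e+01  1.41497755e+01  2.89888546e+00
  5.43405549e-03 -1.86491241e-01] [ 9.78781373e+01  1.33107040e-01 -1.79999065e+02]
```

View pics/w8z.png

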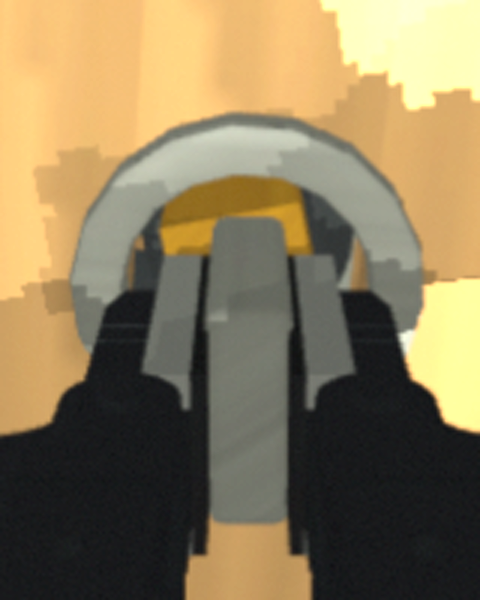

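drive_tool(
  steps=[
    [0,0,0,2,0],
    [0,0,0,2,0],
    [0,0,0,2,0],
    [0,0,0.001,0,0],
    [0,0,0,0,0],
  ],
)

```text
clock: 11.55
position: [638.2, -4.6, 104.8]
ee_rot: [-0.617, 0.787, -0.001, 0.001]
contact_force: [-0.9, 0.9, 9.6]
gripper_width: 8.7
```

```bash
python3 - <<'E'
from h import *
s=arm.read_state(); print(s['position'],s['contact_force'],s['wrist_torque'],R.from_quat(s['ee_rot']).as_euler('zyx',degrees=True))
E
```

```text
[638.17114766  -4.63643461 104.82112825] [-0.9150385   0.88310646  9.60978708] [ 0.24533169  0.49000757 -0.05769677] [1.03798052e+02 1.53539753e-01 1.79990725e+02]
```

Turned 91° at the tool, about 82° at the lock. Release gently, rise, and move over the handle.

drive_tool(
  steps=[
    [0,0,0,0,0.015],
    [0,0,0,0,0.022],
    [0,0,0,0,0.022],
    [0,0,0,0,0.022],
    [0,0,-0.005,0,0.022],
    [0,0,-0.015,0,0.022],
    [0,0,-0.02,0,0.022],
    [0,0,-0.02,0,0.022],
    [0,0,-0.02,-1.1,0.022],
    [0,0.032,0,0,0.03],
    [0,0.033,0,0,0.03],
    [0,0.032,0,0,0.03],
    [0,0,0,0,0.03],
    [0,0,0,0,0.03],
  ],
)

```text
clock: 12.95
position: [542.9, 16.8, 183.2]
ee_rot: [-0.625, 0.781, -0.0, 0.001]
contact_force: [0.4, 0.2, 0.3]
gripper_width: 29.8
```

```bash
python3 - <<'E'
from h import *
snap('wrist','w9'); s=arm.read_state(); print(s['clock'],s['position'],s['contact_force'],s['gripper_width'],R.from_quat(s['ee_rot']).as_euler('zyx',degrees=True))
im2=snap('scene','sc9')[0]
cv2.imwrite('pics/sc9z.png',np.clip(cv2.resize(im2[215:285,260:350],None,fx=8,fy=8,interpolation=cv2.INTER_CUBIC)*1.6,0,255).astype(np.uint8))
E
```

```text
13.0 [543.55704614  16.69253769 182.99736383] [ 0.47385069 -0.41436588 -0.65271695] 29.623833135893406 [ 1.02728098e+02  9.44513368e-02 -1.79990422e+02]
```

View pics/w9.png

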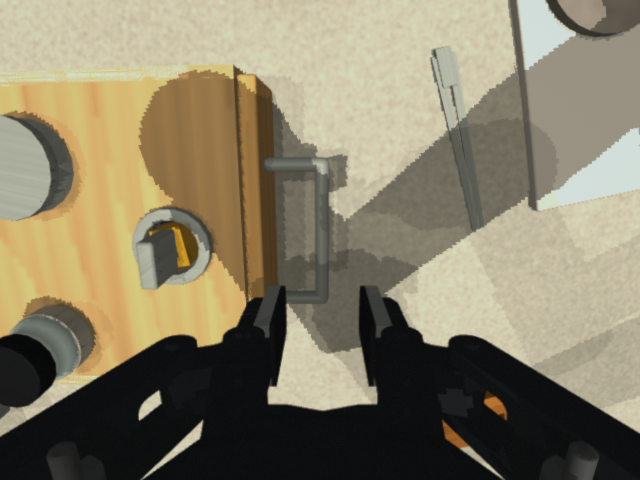

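View pics/sc9z.png

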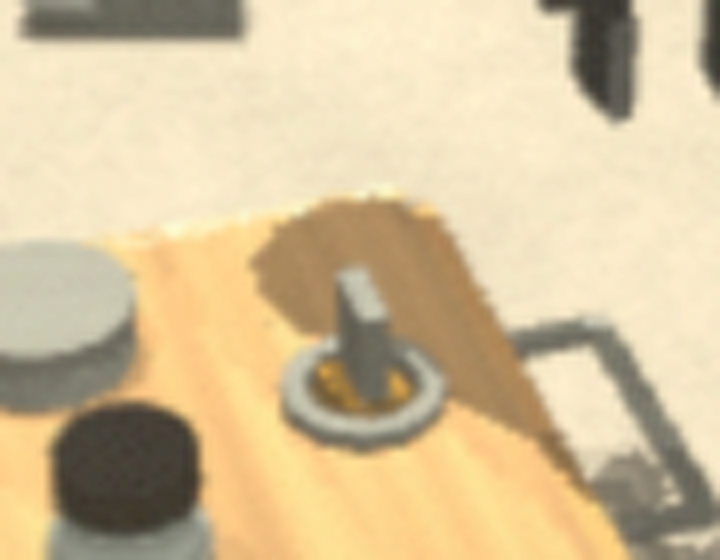

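The key stands seated and turned in the lock. In the wrist view the handle bar runs at column about 322, rows 160–300.

```bash
python3 - <<'E'
from h import *
z=np.load('pics/w9.npz'); Rm=R.from_quat(z['q']).as_matrix(); T=z['pos']
P=atz('wrist',[(322,163),(322,297),(322,230)],60,'w9'); print(P.round(1),((P-T)@Rm).round(1))
print(dep('wrist',[(322,200),(322,230),(322,260)],'w9').round(1))
print('tri', tri([('wrist',(322,163),'w9'),('top',(190+325/3.333,150+363/3.333),None)]),tri([('wrist',(322,297),'w9'),('top',(190+430/3.333,150+385/3.333),None)]))
# depth of key bow top
print(dep('wrist',[(156,255)],'w9').round(1))
E
```

```text
[[531.2 -34.1  60. ]
 [553.3  63.9  60. ]
 [541.8  12.5  60. ]] [[ 52.3   0.4 123.2]
 [-48.2   0.4 123.3]
 [  4.4   0.4 123.2]]
[[536.8  -9.2  62.4]
 [541.5  11.4  64.8]
 [546.4  33.3  64.8]]
tri [529.35861448   4.46671813 184.21232134] [514.57437908 -31.95768188 277.6340855 ]
[[629.9 -10.2 130.8]]
```

Handle middle is at tool x≈+2 and, after bias correction, y≈−1. Bar top is at z≈65. Descending with a narrow opening to TCP z≈50.

drive_tool(
  steps=[
    [0.002,-0.001,0.03,0,0.024],
    [0,0,0.03,0,0.024],
    [0,0,0.03,0,0.024],
    [0,0,0.015,0,0.024],
    [0,0,0.01,0,0.024],
    [0,0,0.008,0,0.024],
    [0,0,0,0,0.024],
  ],
)

```text
clock: 13.75
position: [543.4, 14.3, 58.5]
ee_rot: [-0.624, 0.781, 0.0, -0.001]
contact_force: [-0.6, -0.5, -0.5]
gripper_width: 24.3
```

```bash
python3 - <<'E'
from h import *
im=snap('wrist','w10')[0]; s=arm.read_state(); print(s['clock'],s['position'],s['contact_force'],s['gripper_width'])
im2=snap('scene','sc10')[0]
cv2.imwrite('pics/sc10z.png',np.clip(cv2.resize(im2[200:300,280:400],None,fx=6,fy=6,interpolation=cv2.INTER_CUBIC)*1.6,0,255).astype(np.uint8))
E
```

```text
13.8 [543.76832954  14.38250815  59.32423966] [ 0.24735307 -0.25880595 -0.20322132] 23.979524324446977
```

View pics/w10.png

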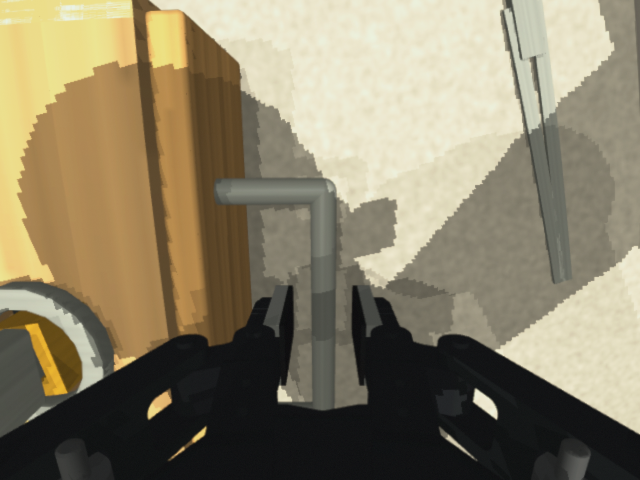

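View pics/sc10z.png

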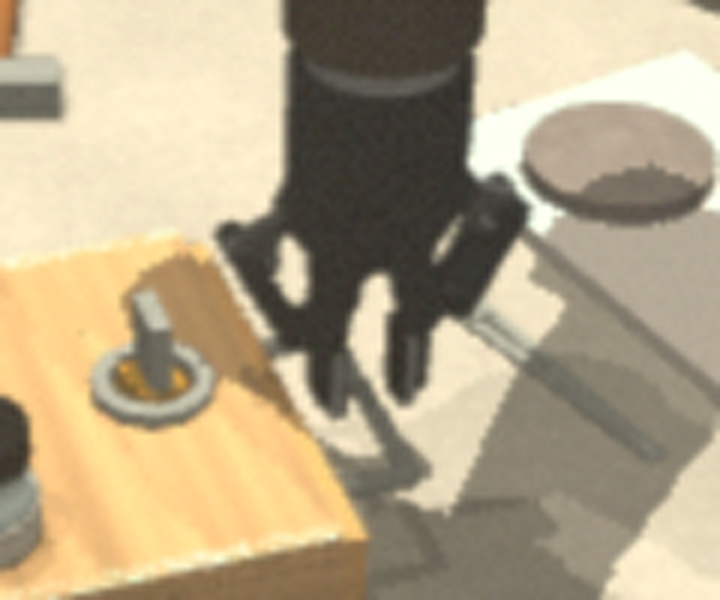

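The bar is centred between the fingers (column 323) and the linkage clears the cabinet. Going down 10 mm more, closing, then testing a short pull.

drive_tool(
  steps=[
    [0,0,0.005,0,0.024],
    [0,0,0.005,0,0.024],
    [0,0,0,0,0.01],
    [0,0,0,0,0],
    [0,0,0,0,0],
    [0,0,0,0,0],
    [0,0,0,0,0],
    [0,0.002,0,0,0],
    [0,0.003,0,0,0],
    [0,0.005,0,0,0],
    [0,0,0,0,0],
  ],
)

```text
clock: 14.95
position: [532.5, 16.7, 49.2]
ee_rot: [-0.624, 0.781, 0.0, -0.0]
contact_force: [0.2, -0.2, -4.9]
gripper_width: 7.6
```

```bash
python3 - <<'E'
from h import *
im=snap('wrist','w11')[0]; s=arm.read_state(); print(s['clock'],s['position'],s['contact_force'],s['gripper_width'])
E
```

```text
15.0 [532.49645515  16.6913716   49.12590818] [-0.75887121  0.39387795 -3.85380118] 7.585418033047666
```

View pics/w11.png

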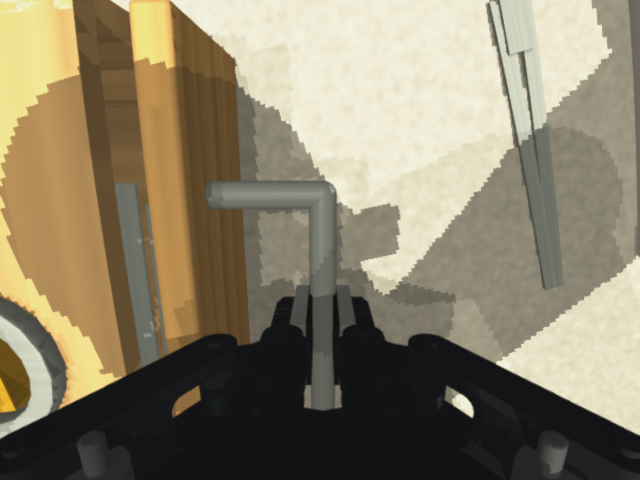

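The drawer has opened, with the gap visible at columns 100–135. Pulling on.

drive_tool(
  steps=[
    [0,0.006,0,0,0],
    [0,0.01,0,0,0],
    [0,0.01,0,0,0],
    [0,0.01,0,0,0],
    [0,0.01,0,0,0],
    [0,0.01,0,0,0],
    [0,0.01,0,0,0],
    [0,0.008,0,0,0],
    [0,0.005,0,0,0],
    [0,0.003,0,0,0],
    [0,0.002,0,0,0],
    [0,0,0,0,0],
  ],
)

```text
clock: 16.2
position: [450.8, 35.1, 49.1]
ee_rot: [-0.624, 0.781, 0.0, -0.001]
contact_force: [-1.2, -0.4, -7.1]
gripper_width: 7.4
```

drive_tool(
  steps=[
    [0,0.002,0,0,0],
    [0,0.002,0,0,0],
    [0,0.001,0,0,0],
    [0,0.001,0,0,0],
    [0,0.001,0,0,0],
    [0,0,0,0,0],
  ],
)

```text
clock: 16.8
position: [445.6, 36.4, 49.2]
ee_rot: [-0.624, 0.781, -0.001, 0.001]
contact_force: [5.3, -7.1, -14.9]
gripper_width: 7.7
```

drive_tool(
  steps=[
    [0,0.001,0,0,0],
    [0,0.001,0,0,0],
    [0,0.001,0,0,0],
    [0,0,0,0,0],
  ],
)

```text
clock: 17.2
position: [445.5, 36.6, 49.3]
ee_rot: [-0.625, 0.781, -0.002, 0.002]
contact_force: [15.0, -16.4, -23.4]
gripper_width: 7.3
```

The drawer is at its stop: position is unchanged and the force rises. Relaxing, releasing and lifting.

drive_tool(
  steps=[
    [0,-0.002,0,0,0],
    [0,-0.001,0,0,0.01],
    [0,0,0,0,0.024],
    [0,0,0,0,0.024],
    [0,0,0,0,0.024],
    [0,0,0,0,0.024],
    [0,0,-0.005,0,0.024],
    [0,0,-0.015,0,0.024],
    [0,0,-0.03,0,0.024],
    [0,0,-0.04,0,0.024],
    [0,0,-0.04,0,0.024],
    [0,0,-0.03,0,0.024],
    [0,0,0,0,0.024],
  ],
)

```text
clock: 18.5
position: [447.4, 37.6, 214.4]
ee_rot: [-0.625, 0.781, -0.002, 0.005]
contact_force: [1.0, 0.5, -0.0]
gripper_width: 24.1
```

```bash
python3 - <<'E'
from h import *
im=snap('wrist','w12')[0]; s=arm.read_state(); print(s['clock'],s['position'],s['contact_force'],s['gripper_width'])
snap('scene','sc12');im=snap('top','top12')[0]
cv2.imwrite('pics/top12z.png',cv2.resize(im[150:330,190:370],(600,600),interpolation=cv2.INTER_CUBIC))
print(arm.read_state()['contact_force'])
E
```

```text
18.55 [445.77791976  37.2381665  211.81289379] [ 1.00281596 -0.11957749 -1.00825819] 23.8939555263198
[-0.17160483 -0.46649461 -0.63800581]
```

View pics/w12.png

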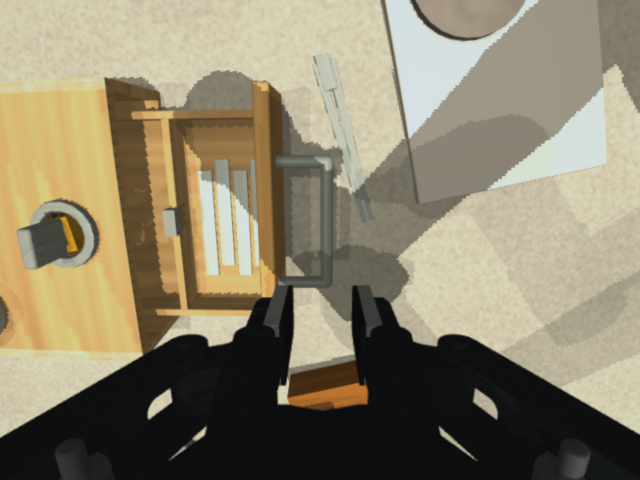

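View pics/sc12.png

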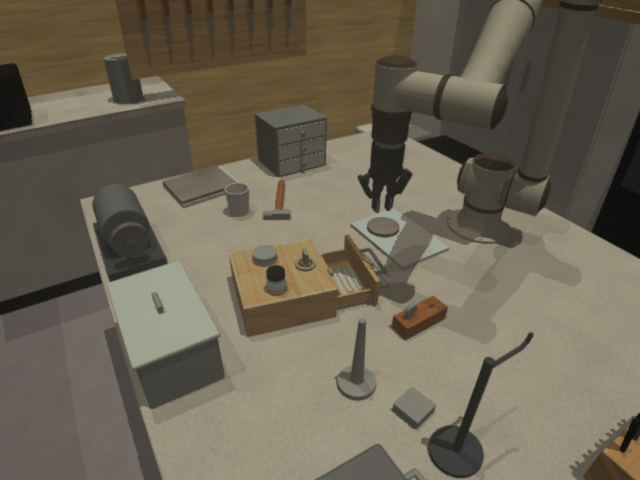

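View pics/top12z.png

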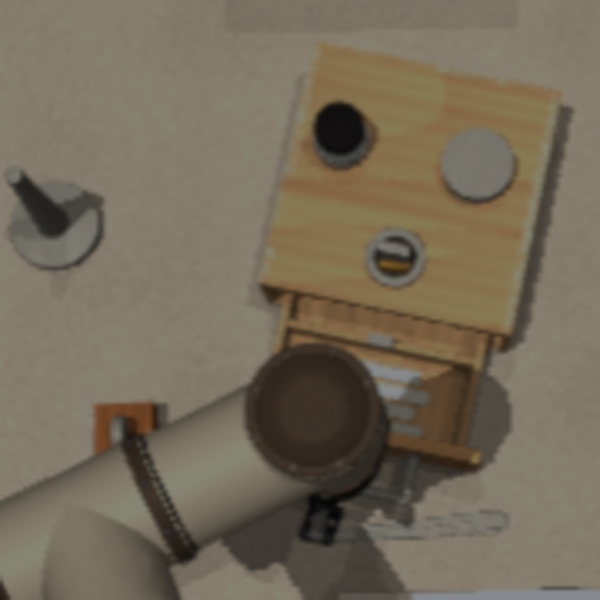

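The drawer is out, the key is in the lock, the round key is in the block, and the jar, tin and tweezers are in place. Measuring the drawer travel and key height now.

```bash
python3 - <<'E'
from h import *
P=atz('wrist',[(327,165),(327,280)],60,'w12').mean(0);L=atz('wrist',[(63,233)],99,'w12')[0]
u=np.array([-.9755,.2198,0]);print(P,L,(P-L)@u)
D=np.load('pics/w12.npz')['d']
print('bow depth z',dep('wrist',[(30,247),(35,243),(28,250)],'w12')[:,2])
D=np.load('pics/sc12.npz')['d'];ys,xs=np.mgrid[248:266,300:312];Q=dep('scene',np.c_[xs.ravel(),ys.ravel()],'sc12');print('scene max z near lock',np.sort(Q[:,2])[-6:])
E
```

```text
[444.3968159  37.7918917  60.       ] [632.52047041  -7.45292804  99.        ] 193.45943635399095
bow depth z [132.2827305  128.74201432 134.00495479]
scene max z near lock [133.785644   134.0267963  134.03795633 134.78033008 134.91868678
 135.85443594]
```

```bash
python3 - <<'E'
from h import *
print(arm.job_done(), arm.read_state()['clock'])
E
```

```text
the job is handed in; nothing more can be done
the job is handed in; nothing more can be done
```

The job is done and handed in, at about 18.7 s on the robot's clock. I put the square-headed key fully into the lock and turned it clockwise. The tool turned about 91° and the lock about 82°, well past the 30° stop. I then pulled the drawer out to its stop, let go of the handle and lifted the arm clear.

**Last checks:**
- **Key:** its top stands at about 134 mm, against 133 mm expected when fully seated, so it is fully in.
- **Drawer:** the handle moved about 100.5 mm. At the end it stopped moving while the force rose, which is what the stop should do.
- **Other things:** the round-headed key, jar, tin and tweezers look undisturbed in the final pictures.
- **Robot:** it was touching nothing, with contact force around 0.

**Disagreements:**
- The wrist camera's stated mount was off by about 1.4 mm sideways. I corrected for it by measuring the key against the lock in the same picture.
- One rough check of the lock-to-handle distance gave 193 mm instead of 197 mm. The lock was at the picture's edge and half hidden; using the earlier lock measurement gives 198 mm.

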